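Empty a pail of drawer knobs over the tipping stand

TASK

Lift the small steel pail by its bail, without spilling the three wooden knobs in it, and stand it upright on the ledge of the tipping stand against the stop bar, with the ball-shaped tilting grip of its bottom rim on the side away from the tray, and let go. Then take it by that tilting grip and tip it forward over the bar, well past horizontal, so that all three knobs end up in the tray; finally stand the pail upright on the ledge again and let go of it. Leave the other things on the bench where they are.

Things in the scene. Friction and masses are not known exactly. Their poses are not given: they have to be found in the camera images.
- pail: round open steel pail, flaring: 84 mm across at the base, 112 mm at the mouth, 95 mm high, wall 3 mm, floor 5 mm, about 0.4 kg in all. Origin at the centre of its underside, z up through the mouth. Tilting grip on its -x side, bail ears on its +y and -y sides. Starts upright on the bench to the left or right of the stand; a lidded paint can of like size stands on the other side
- bail: the pail's wire bail (5 mm wire, 124 mm wide at the ears). Origin on the hinge line, on the pail's axis 86 mm above its underside; hinge line = pail's y axis; the bail stands out along its own z. Slightly stiff hinge: the bail stays where left if within 0.7 rad of upright; it starts leaning up to 0.5 rad forward or back, 1.1 rad at most. Lifted by it, the pail hangs level within 0.1 rad
- bail_handle (a point): centre of the bail's wooden hand grip, a 16 mm round bar 52 mm long along the pail's y axis, 75 mm from the hinge line; when the bail is upright it lies 161 mm above the pail's underside
- tilt_grip: tilting grip: black ball knob, 24 mm across, on a 10 mm stem standing out from the pail's bottom rim; rigid with the pail, axes as the pail's. Origin at the ball's centre: 70 mm from the pail's axis on its -x side, 20 mm above its underside. Wall and bail overhang it: lean the tool about 40 degrees back from the pail. Pinched along the pail's y, the pail turns freely about the pinch axis
- stand: fixed wooden tipping stand and catch tray. Origin on the bench below the ledge's centre; x points over the bar to the tray (roughly to the robot's left). Ledge top 115 mm up, x -38 to +52 mm, 150 mm wide. Stop bar: 10 mm round bar along y, axis at x = 50 mm, 120 mm up. A pail centred on the ledge stands 3 mm from the bar and its tilting grip overhangs the rear edge
- ledge (a point): centre of the ledge's top surface, where the pail's underside centre should stand; axes like the stand's. A pail rolled forward over the bar from here by about 130 degrees empties into the tray with its mouth and bail clear of the tray's floor; hanging freely from its ball it tips only to about 105 degrees
- tray (a point): centre of the tray's floor, 161 mm beyond the ledge's centre and 5 mm above the bench; the open tray is 206 mm (x) by 172 mm (y) inside, walls 55 mm high; axes like the stand's
- knob0: turned wooden drawer knob, mushroom-shaped, 28 mm across and 24 mm high, about 20 g, one of three alike that lie loose in the pail at the start; origin at the centre of its narrow foot, z towards its head
- knob1: turned wooden drawer knob, mushroom-shaped, 28 mm across and 24 mm high, about 20 g, one of three alike that lie loose in the pail at the start; origin at the centre of its narrow foot, z towards its head
- knob2: turned wooden drawer knob, mushroom-shaped, 28 mm across and 24 mm high, about 20 g, one of three alike that lie loose in the pail at the start; origin at the centre of its narrow foot, z towards its head
- paint_can: bystander: lidded paint can, 84 mm across, 95 mm high; origin at the centre of its underside
- jar: bystander: closed jar, 64 mm across, 100 mm high; origin at the centre of its underside
- small_can: bystander: small steel can, 60 mm across, 70 mm high; origin at the centre of its underside
- tape: bystander: cardboard tape roll lying flat, 100 mm across, 25 mm high; origin at the centre of its underside
- brush: bystander: paint brush lying beyond the stand
- sanding_block: bystander: cork sanding block, 70 x 45 x 30 mm high; origin at the centre of its underside

How it is judged:
On the way, in this order (a step that is already met when the one before it is completed fails the run):
1. the pail is lifted clear of the bench by its bail with the knobs in it (height (world z) of pail above 0.03 m and contact force between the fingers and bail above 0.5 N and z of knob0 in the frame of pail between -0.01 and 0.09 m and distance between each of knob0, knob1, knob2 and pail below 0.1 m and z of knob1 in the frame of pail between -0.01 and 0.09 m and z of knob2 in the frame of pail between -0.01 and 0.09 m), for 0.2 s.
2. the pail stands upright on the ledge, tilting grip away from the tray, knobs still in it, the fingers off it (x of pail in the frame of ledge between -0.03 and 0.02 m and y of pail in the frame of ledge between -0.04 and 0.04 m and z of pail in the frame of ledge between -0.006 and 0.006 m and angle between pail's own z axis and vertical below 0.1 rad and z of knob0 in the frame of pail between -0.01 and 0.09 m and distance between each of knob0, knob1, knob2 and pail below 0.1 m and z of knob1 in the frame of pail between -0.01 and 0.09 m and z of knob2 in the frame of pail between -0.01 and 0.09 m and x of tilt_grip in the frame of ledge below -0.05 m and contact force between the fingers and pail below 0.1 N), for 0.2 s.
3. held by the tilting grip, the pail is tipped forward more than 100 degrees over the bar (angle between pail's own z axis and vertical above 1.75 rad and contact force between the fingers and tilt_grip above 0.5 N), for 0.1 s.
At the end, for the whole second after the job is handed in: All three knobs at rest inside the tray (under 50 mm above its floor); the pail at rest, upright within 0.1 rad, on the ledge (height within 6 mm; its centre at most 30 mm behind, 20 mm ahead and 40 mm sideways of the ledge centre) (x of pail in the frame of ledge between -0.03 and 0.02 m and y of pail in the frame of ledge between -0.04 and 0.04 m and z of pail in the frame of ledge between -0.006 and 0.006 m and angle between pail's own z axis and vertical below 0.1 rad and x of knob0 in the frame of tray between -0.106 and 0.106 m and y of knob0 in the frame of tray between -0.089 and 0.089 m and z of knob0 in the frame of tray between -0.01 and 0.05 m and linear speed of each of knob0, knob1, knob2, pail below 0.03 m/s and x of knob1 in the frame of tray between -0.106 and 0.106 m and y of knob1 in the frame of tray between -0.089 and 0.089 m and z of knob1 in the frame of tray between -0.01 and 0.05 m and x of knob2 in the frame of tray between -0.106 and 0.106 m and y of knob2 in the frame of tray between -0.089 and 0.089 m and z of knob2 in the frame of tray between -0.01 and 0.05 m); the robot touches nothing.
It fails at once if a bystander on the bench (paint can, jar, small can, tape roll, brush, sanding block) is moved more than 40 mm (distance of any of paint_can, jar, small_can, tape, brush, sanding_block from where it was at the start of the episode above 0.04 m).
It also fails if it takes over 72 s, if anything falls off the work surface, if the arm or the gripper's body presses on something with over 40 N, if the wrist force passes 120 N, or if a joint passes its speed limit or range.

ROBOT

A 6-joint arm with a two-finger parallel gripper is mounted at the origin on the work surface. World frame = base frame: x ahead of the robot, y to its left, z up, the work surface at z = 0. Lengths are in m, angles in rad, forces in N, time in s.
With the tool pointing down it reaches from about 0.35 to 0.975 m from the base axis. Payload 4.9 kg.
Tool frame: the origin (TCP) lies at the very end of the fingers, on their centre line; the grasp point (between the pads) lies 19 mm behind it; z points along the fingers, y is the line along which they close (so a half turn about z gives the same grasp; the last joint's range is limited). The gripper opens to 85 mm and grips with 20 to 120 N. Pads are 22 mm wide; open, the fingers measure 114 mm over their backs; the gripper's body (76 mm by 85 mm) begins 54 mm behind the grasp point. The pads swing forward as they close: fully open they stand 13 mm farther back than shut.
Start: joints at [-1.443, 0.053, 1.613, -0, 1.476, -0.119], TCP at [0.153, -0.606, 0.231] pointing down, gripper open.
Joint ranges: [-3.01, 3.01], [-1.01, 2.22], [0.06, 2.58], [-1.02, 4.17], [0.09, 2.62], [-3.14, 3.14]. Speed limits (rad/s): [2.57, 2.57, 3.14, 3.14, 3.14, 3.14].

INTERFACE

Orientations are given as a rotation vector (axis times angle).
In Python, from station import * gives the robot as it stands.
- The arm moves only by the shell command python3 -m crank 'ROWS' [OPENING] [FORCE]. ROWS is JSON, a list of rows, each an object with "offset": the shift along the tool's x, y, z in m, a list of three; "twist": the turn, a rotation vector about the tool's x, y, z in degrees, a list of three. In form: [{"offset": [x, y, z], "twist": [rx, ry, rz]}, ...]. A call has 1 to 20 rows; each row is the pose to reach, as a shift and turn from the pose commanded when the call began, along the tool's axes at that moment; what a row does not reach only later rows make up. A row lasts 1/8 s, in which the tool goes at most 62.5 mm and 10.7 degrees, less where a joint would pass 70% of its speed; a pose out of reach is approached as far as the arm can. A call with a gripper value outside its range is refused whole. OPENING is the opening, from 0 (shut) to 1 (fully open), set as the call begins (- or left out, the last holds). The fingers move at their own pace and stop on an object; FORCE is the grip in N (left out, the last holds). Time passes only in rows, so rows that repeat a pose let the fingers close. It gives the time, the measured TCP pose, the force, the opening and the grip force at its end, in the units of the state.
- get_obs(): the state, without advancing time (a new reading comes with each control period).
- get_image(name): name is "scene" or "top" or "wrist"; returns the picture (384x512x3 uint8, red, green, blue); there is no depth.
- get_calibration(name): a dict with "intrinsics" (3x3 intrinsics, pixels), "world_from_camera" (4x4, takes a point from camera to world coordinates); the wrist camera has in their place "tool_from_camera" (4x4, takes a point from camera to tool coordinates, whose origin is the TCP and whose axes are the flange's). Camera axes: x right, y up, looking along -z (the intrinsics and any distortion apply to the point x, -y, -z); pixel columns grow to the right and rows downward; lengths in m; the calibration is good to about 2 mm. A picture is of the moment at which its call begins: read the wrist's pose just before it. get_calibration takes no time and is no camera call.
- finish_job(): hands the job in; it is judged then, once.
Trained networks look in the newest picture that a camera, given by its name, has taken for a name from the list of things; names that differ only in an ending like _2 or _b are one class to them, and where a whole thing is asked for, a point or a joint stands for the part that bears it (a point fixed in the world has none). Each returns a list of dicts, best first, with "confidence" (0 to 1); they miss things now and then, are a little off and sometimes report something else, mostly with a low value. They report only what shows in the picture. A call takes as long as a camera call.
- cut_out(query, camera): "region" (384x512 bool, what is visible of it) and "rect" ([centre column, centre row, width, height] in pixels, round what is visible of it).
The state is a dict: "t": time; "q": joint angles; "dq": joint speeds; "effort": joint torques, N m; "tool_pos": TCP position; "tool_rot": TCP orientation; "contact_force": force on the tool from outside, world axes, zero at the start; "wrist_torque": the same for the moment, N m; "opening": finger opening in m; "grip_force": force on a finger pad.
Only numpy, scipy, OpenCV 4.12 (cv2) and the standard library are available. Lean on these libraries where they do the work, as an engineer would, in place of code of your own. Each camera call takes 0.05 s, during which the arm holds its last target. There are 200 camera calls.

## Working session

There is one attempt and no reset: what is moved stays moved. The work goes in short steps, Python scripts to look and compute and a shell command to move; the robot and the scene stay as the last step left them, time stands still between calls to the robot, and variables do not carry over. Pictures are saved under pics/ and viewed, at most 10 in all, crops included, and the job is handed in when it is done.

```bash
mkdir -p pics; ls; cat > h.py <<'E'
from station import *
import numpy as np, cv2
from scipy.spatial.transform import Rotation as R
def cal(n):
    c=get_calibration(n); K=np.array(c["intrinsics"])
    if n=="wrist":
        o=get_obs(); T=np.eye(4); T[:3,:3]=R.from_rotvec(o["tool_rot"]).as_matrix(); T[:3,3]=o["tool_pos"]
        return K,T@np.array(c["tool_from_camera"])
    return K,np.array(c["world_from_camera"])
def ray(K,T,uv):
    d=np.linalg.inv(K)@[uv[0],uv[1],1]; d=T[:3,:3]@(d*[1,-1,-1]); return T[:3,3],d/np.linalg.norm(d)
def atz(K,T,uv,z):
    o,d=ray(K,T,uv); return o+d*(z-o[2])/d[2]
def tri(rs):
    A=sum(np.eye(3)-np.outer(d,d) for o,d in rs); b=sum((np.eye(3)-np.outer(d,d))@o for o,d in rs); return np.linalg.solve(A,b)
def proj(K,T,p):
    c=T[:3,:3].T@(np.array(p)-T[:3,3]); c=c*[1,-1,-1]; u=K@c; return u[:2]/u[2]
def save(n,im): cv2.imwrite("pics/"+n+".png",cv2.cvtColor(im,cv2.COLOR_RGB2BGR))
E
python3 - <<'E'
from h import *
a=get_image("scene"); b=get_image("top")
save("s0",a); save("t0",b)
for n in ["scene","top"]:
    K,T=cal(n); print(n,get_calibration(n).keys(),K.tolist(),T[:3,3].round(3))
    for q in ["pail","bail_handle","tilt_grip","stand","paint_can","knob0"]:
        for r in cut_out(q,n)[:2]:
            m=np.argwhere(r["region"]).mean(0)[::-1]
            print(q,round(r["confidence"],2),np.round(r["rect"]),m.round(), atz(K,T,m,.0).round(3))
E
```

```text
pics
scene dict_keys(['intrinsics', 'world_from_camera']) [[385.97722237882044, 0.0, 251.94600581586357], [0.0, 385.97722237882044, 191.38361438254145], [0.0, 0.0, 1.0]] [ 1.041 -0.507  1.035]
pail 0.72 [136. 259.  43.  53.] [139. 255.] [ 0.423 -0.364  0.   ]
bail_handle 0.68 [137. 248.  42.  26.] [132. 244.] [ 0.378 -0.358  0.   ]
tilt_grip 0.5 [131. 278.   8.  10.] [130. 280.] [ 0.471 -0.43   0.   ]
tilt_grip 0.17 [139. 249.  43.  27.] [132. 244.] [ 0.378 -0.358  0.   ]
stand 0.57 [255. 202.  97.  90.] [258. 197.] [0.527 0.036 0.   ]
stand 0.3 [323. 168.  29.  26.] [322. 169.] [0.601 0.282 0.   ]
paint_can 0.83 [297. 133.  25.  31.] [296. 135.] [0.429 0.343 0.   ]
paint_can 0.64 [288. 271.  53.  48.] [290. 266.] [ 0.769 -0.076  0.   ]
knob0 0.61 [139. 262.  13.  10.] [137. 262.] [ 0.438 -0.383  0.   ]
top dict_keys(['intrinsics', 'world_from_camera']) [[492.46830860723765, 0.0, 255.0731897972145], [0.0, 492.46830860723765, 184.8252987554382], [0.0, 0.0, 1.0]] [ 0.404 -0.022  1.373]
pail 0.72 [389. 226.  48.  49.] [390. 226.] [ 0.471 -0.395  0.   ]
bail_handle 0.64 [394. 224.  25.  48.] [400. 223.] [ 0.477 -0.423  0.   ]
stand 0.77 [242. 197. 121.  80.] [239. 196.] [0.558 0.025 0.   ]
paint_can 0.59 [132. 232.  35.  32.] [132. 230.] [0.463 0.323 0.   ]
knob0 0.68 [392. 168.  32.  25.] [391. 166.] [ 0.64  -0.407  0.   ]
knob0 0.56 [388. 234.  12.   6.] [388. 231.] [ 0.455 -0.388  0.   ]
```

```bash
python3 - <<'E'
import cv2,numpy as np
a=cv2.imread("pics/s0.png")[90:340,80:400]; b=cv2.imread("pics/t0.png")[130:300,80:460]
a=cv2.resize(a,None,fx=2.4,fy=2.4,interpolation=3); cv2.imwrite("pics/s0c.png",a)
cv2.imwrite("pics/t0c.png",cv2.resize(b,None,fx=2.1,fy=2.1,interpolation=3))
E
```

```text
(no output)
```

View pics/s0c.png

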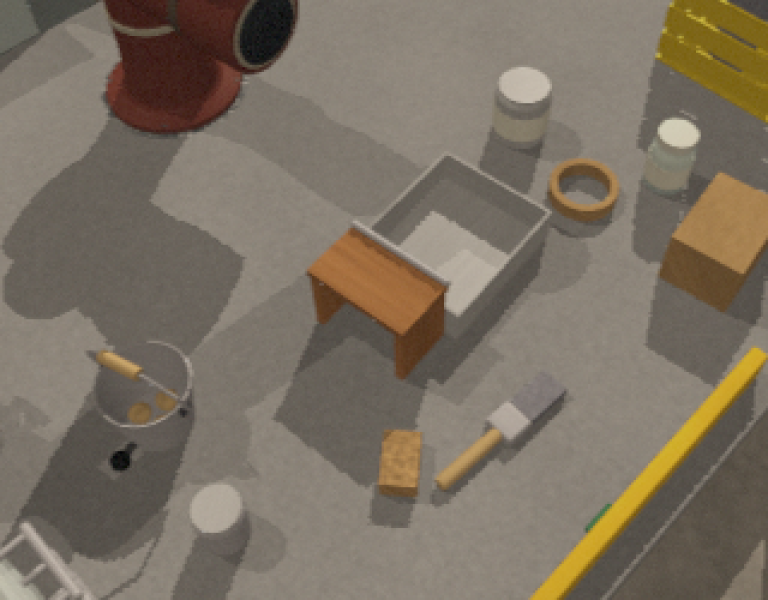

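View pics/t0c.png

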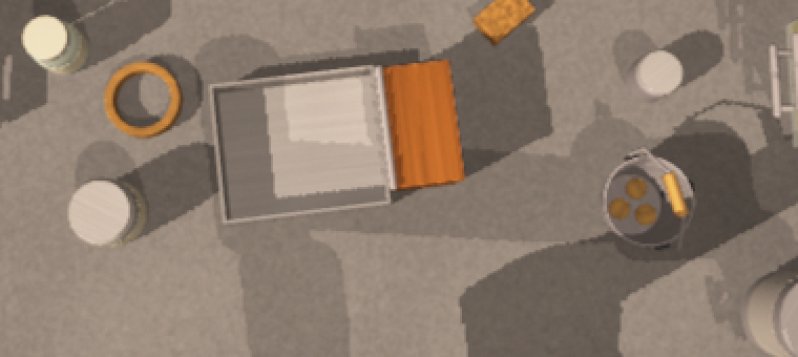

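```bash
python3 - <<'E'
from h import *
t=lambda u,v:(80+u/2.1,130+v/2.1); s=lambda u,v:(80+u/2.4,90+v/2.4)
S=cal("scene");T=cal("top")
P=lambda n,*a:print(n,np.round(a,4).tolist())
P("rim top",atz(*T,t(648,200),.095)); P("rim scene",atz(*S,s(144,384),.095))
P("rim tri",tri([ray(*T,t(648,200)),ray(*S,s(144,384))]))
P("handle",tri([ray(*T,t(675,193)),ray(*S,s(120,364))]))
P("grip",atz(*S,s(120,460),.02))
P("ears",atz(*T,t(637,155),.086),atz(*T,t(668,245),.086))
L=[atz(*T,t(*p),.115) for p in[(450,60),(463,182)]]; P("ledge rear",*L)
L2=[atz(*T,t(*p),.12) for p in[(379,67),(391,189)]]; P("bar T",*L2)
P("bar S",*[atz(*S,s(*p),.12) for p in[(355,225),(446,287)]])
P("rear S",*[atz(*S,s(*p),.115) for p in[(309,271),(403,333)]])
P("bar tri",tri([ray(*T,t(379,67)),ray(*S,s(446,287))]),tri([ray(*T,t(391,189)),ray(*S,s(355,225))]))
P("tray",*[atz(*T,t(*p),.055) for p in[(210,86),(225,222)]])
print(get_obs()["tool_pos"],R.from_rotvec(get_obs()["tool_rot"]).as_matrix().round(3))
E
```

```text
rim top [[0.467, -0.3661, 0.095]]
rim scene [[0.4691, -0.3675, 0.095]]
rim tri [[0.4671, -0.367, 0.0917]]
handle [[0.4714, -0.3808, 0.1609]]
grip [[0.4856, -0.4344, 0.02]]
ears [[0.5236, -0.3573, 0.086], [0.4118, -0.3907, 0.086]]
ledge rear [[0.6408, -0.1237, 0.115], [0.4898, -0.1367, 0.115]]
bar T [[0.6319, -0.0358, 0.12], [0.4817, -0.0489, 0.12]]
bar S [[0.488, -0.0544, 0.12], [0.6334, -0.0423, 0.12]]
rear S [[0.4968, -0.1394, 0.115], [0.6399, -0.1211, 0.115]]
bar tri [[0.6317, -0.0374, 0.1136], [0.4822, -0.0493, 0.11]]
tray [[0.6207, 0.1819, 0.055], [0.4457, 0.1609, 0.055]]
[ 0.15269741 -0.60605038  0.23133199] [[ 0.97   0.244 -0.   ]
 [ 0.244 -0.97  -0.   ]
 [-0.     0.    -1.   ]]
```

```bash
python3 -m crank '[{"offset":[0.05,-0.02,0],"twist":[0,0,-2]},{"offset":[0.11,-0.042,0],"twist":[0,0,-2]},{"offset":[0.165,-0.064,0],"twist":[0,0,-2]},{"offset":[0.22,-0.085,0],"twist":[0,0,-2]},{"offset":[0.275,-0.106,0],"twist":[0,0,-2]},{"offset":[0.33,-0.128,0],"twist":[0,0,-2]},{"offset":[0.364,-0.141,0],"twist":[0,0,-2]},{"offset":[0.364,-0.141,0],"twist":[0,0,-2]},{"offset":[0.364,-0.141,0],"twist":[0,0,-2]}]' 1
python3 - <<'E'
from h import *
K,T=cal("wrist"); im=get_image("wrist"); save("w1",cv2.resize(im,(768,576)))
o=get_obs();print(o["tool_pos"])
for q in ["bail_handle","pail","tilt_grip"]:
    for r in cut_out(q,"wrist")[:2]:
        m=np.argwhere(r["region"]).mean(0)[::-1]; print(q,r["confidence"],np.round(r["rect"]),m.round(),atz(K,T,m,.161).round(4))
print(proj(K,T,[.4714,-.3808,.161]))
E
```

```text
t: 1.82
tool_pos: [0.4709, -0.3806, 0.2313]
tool_rot: [3.11, 0.441, -0.001]
contact_force: [-0.8, 0.2, -0.4]
opening: 0.0856
grip_force: 0.0
[ 0.47055051 -0.38097882  0.23127779]
bail_handle 0.72 [245. 190.  33. 160.] [250. 204.] [ 0.4763 -0.3761  0.161 ]
pail 0.66 [244. 192. 141. 160.] [238. 186.] [ 0.4868 -0.365   0.161 ]
tilt_grip 0.85 [296. 166.  38.  22.] [303. 166.] [ 0.5118 -0.4021  0.161 ]
[254.55997219 212.37407325]
```

View pics/w1.png

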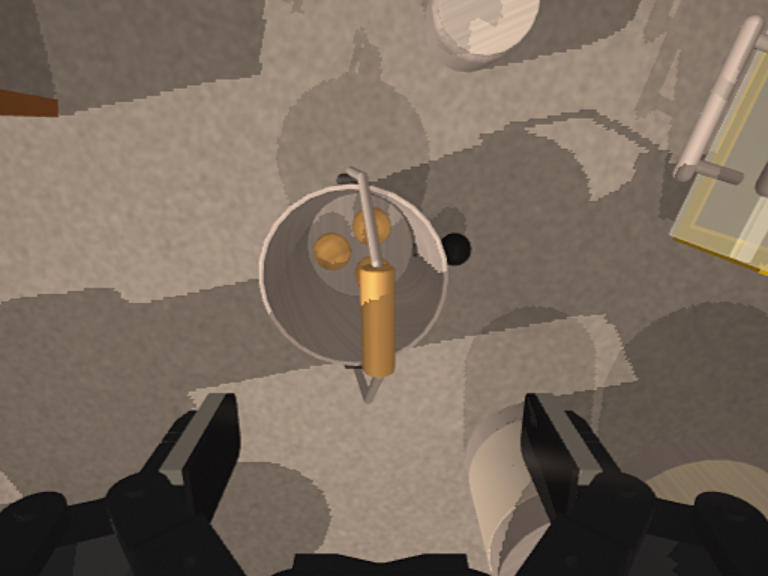

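```bash
python3 - <<'E'
from h import *
K,T=cal("wrist"); S=cal("scene");Tp=cal("top")
w=lambda u,v:(u/1.5,v/1.5)
t=lambda u,v:(80+u/2.1,130+v/2.1); s=lambda u,v:(80+u/2.4,90+v/2.4)
c=atz(K,T,w(354,274),.095); g=tri([ray(K,T,w(456,249)),ray(*S,s(120,460))])
h=tri([ray(K,T,w(378,318)),ray(*Tp,t(675,193)),ray(*S,s(120,364))])
d=c-g; print(c,g,h,np.degrees(np.arctan2(d[1],d[0])))
a=[atz(K,T,w(*p),.161) for p in[(376,265),(379,375)]]; d=a[0]-a[1]; print(a,np.degrees(np.arctan2(d[1],d[0])))
a=[atz(K,T,w(*p),.086) for p in[(345,180),(352,366)]]; d=a[0]-a[1]; print(a,np.degrees(np.arctan2(d[1],d[0])))
print(R.from_rotvec(get_obs()["tool_rot"]).as_matrix().round(3))
E
```

```text
[ 0.46842657 -0.36540999  0.095     ] [ 0.48488754 -0.43433414  0.01867957] [ 0.47114245 -0.38033926  0.16109999] 103.43218858845066
[array([ 0.49459795, -0.37182522,  0.161     ]), array([ 0.44269562, -0.38807893,  0.161     ])] 17.388449618003033
[array([ 0.51789329, -0.34636053,  0.086     ]), array([ 0.40599381, -0.38041607,  0.086     ])] 16.92712178943201
[[ 0.961  0.276 -0.   ]
 [ 0.276 -0.961 -0.   ]
 [-0.     0.    -1.   ]]
```

```bash
python3 -m crank '[{"offset":[0,0,0.03]},{"offset":[0,0,0.07]},{"offset":[0,0,0.089]},{"offset":[0,0,0.089]},{"offset":[0,0,0.089]}]' || true
python3 -m crank '[{"offset":[0,0,0.03],"twist":[0,0,0]},{"offset":[0,0,0.07],"twist":[0,0,0]},{"offset":[0,0,0.089],"twist":[0,0,0]},{"offset":[0,0,0.089],"twist":[0,0,0]}]' --help 2>&1 | head -3
```

```text
invalid input: not JSON, or not a numberinvalid input at $[0]: expected keys offset, twist
```

```bash
python3 -m crank '[{"offset":[0,0,0.03],"twist":[0,0,0]},{"offset":[0,0,0.07],"twist":[0,0,0]},{"offset":[0,0,0.089],"twist":[0,0,0]},{"offset":[0,0,0.089],"twist":[0,0,0]}]'; python3 -m crank '[{"offset":[0,0,0],"twist":[0,0,0]},{"offset":[0,0,0],"twist":[0,0,0]},{"offset":[0,0,0],"twist":[0,0,0]},{"offset":[0,0,0],"twist":[0,0,0]},{"offset":[0,0,0],"twist":[0,0,0]},{"offset":[0,0,0],"twist":[0,0,0]}]' 0 50
```

```text
t: 2.52
tool_pos: [0.4701, -0.38, 0.1406]
tool_rot: [-3.108, -0.439, 0.003]
contact_force: [-0.0, -0.7, 0.4]
opening: 0.0854
grip_force: 0.0
t: 3.28
tool_pos: [0.4716, -0.3807, 0.1431]
tool_rot: [3.109, 0.441, 0.001]
contact_force: [-0.3, -0.1, 3.8]
opening: 0.0144
grip_force: 48.9
```

Gripped (14–16 mm bar). Lift gently.

```bash
python3 -m crank '[{"offset":[0,0,-0.005],"twist":[0,0,0]},{"offset":[0,0,-0.015],"twist":[0,0,0]},{"offset":[0,0,-0.03],"twist":[0,0,0]},{"offset":[0,0,-0.05],"twist":[0,0,0]},{"offset":[0,0,-0.075],"twist":[0,0,0]},{"offset":[0,0,-0.1],"twist":[0,0,0]},{"offset":[0,0,-0.125],"twist":[0,0,0]},{"offset":[0,0,-0.15],"twist":[0,0,0]},{"offset":[0,0,-0.165],"twist":[0,0,0]},{"offset":[0,0,-0.175],"twist":[0,0,0]},{"offset":[0,0,-0.175],"twist":[0,0,0]},{"offset":[0,0,-0.175],"twist":[0,0,0]}]'
python3 - <<'E'
from h import *
a=get_image("wrist"); K,T=cal("wrist"); Sc=cal("scene")
b=get_image("scene"); save("s2",cv2.resize(b[130:330,80:347],(800,600),interpolation=3)); save("w2",cv2.resize(a,(768,576)))
for q,n in [("tilt_grip","wrist"),("tilt_grip","scene"),("pail","wrist")]:
    for r in cut_out(q,n)[:1]: print(q,n,r["confidence"],np.round(r["rect"],1))
o=get_obs();print(o["tool_pos"],o["t"],R.from_rotvec(o["tool_rot"]).as_matrix().round(3))
E
```

```text
t: 4.78
tool_pos: [0.4709, -0.3801, 0.316]
tool_rot: [-3.109, -0.441, 0.002]
contact_force: [-0.1, 0.2, -4.2]
opening: 0.0144
grip_force: 48.8
tilt_grip wrist 0.57 [297.8 188.4  47.2  27.8]
pail wrist 0.62 [230.1 236.1 179.9 223.4]
[ 0.47105907 -0.38021268  0.31653428] 5.025 [[ 0.961  0.278 -0.001]
 [ 0.278 -0.961  0.001]
 [-0.001 -0.001 -1.   ]]
```

View pics/s2.png

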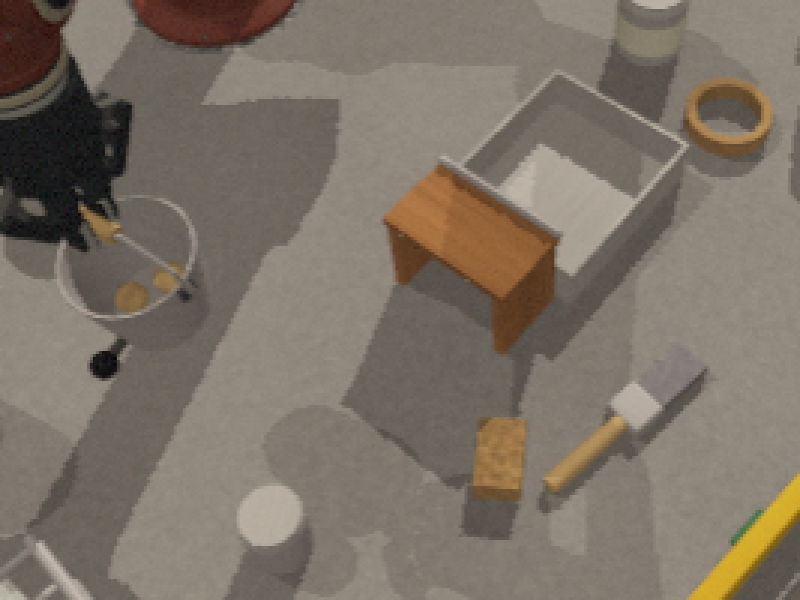

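View pics/w2.png

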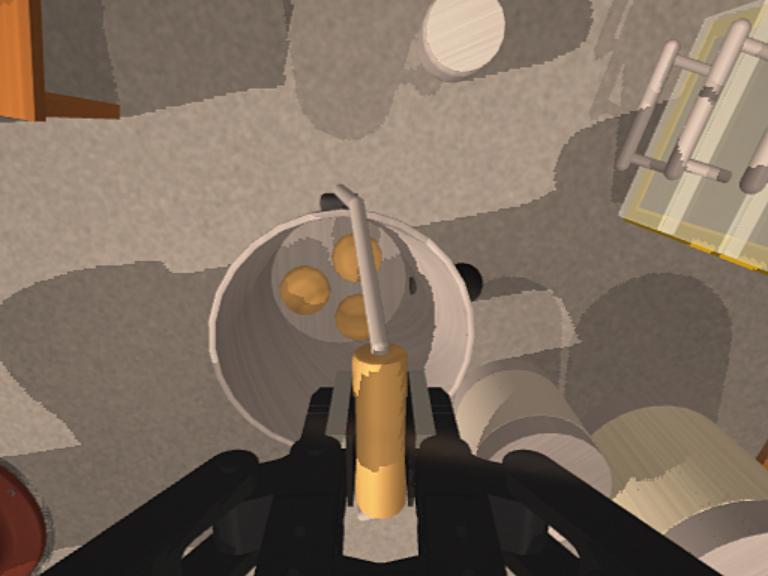

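```bash
python3 - <<'E'
from h import *
K,T=cal("wrist"); S=cal("scene")
w=lambda u,v:(u/1.5,v/1.5); s=lambda u,v:(80+u/3,130+v/3)
g=tri([ray(K,T,w(465,282)),ray(*S,s(104,364))])
c=tri([ray(K,T,w(342,330)),ray(*S,s(128,258))])
d=c-g;print(g,c,d,np.hypot(*d[:2]),np.degrees(np.arctan2(d[1],d[0])))
print(tri([ray(K,T,w(303,290)),ray(*S,s(166,278))]))
E
```

```text
[ 0.48370598 -0.42679013  0.18644002] [ 0.46451178 -0.36543713  0.25781726] [-0.01919419  0.06135301  0.07137723] 0.06428536625192138 107.37221163402327
[ 0.45321351 -0.34089953  0.18870013]
```

```bash
python3 -m crank '[{"offset":[0.004,-0.006,0],"twist":[0,0,0]},{"offset":[0.012,-0.017,0],"twist":[0,0,1]},{"offset":[0.024,-0.033,0],"twist":[0,0,2]},{"offset":[0.037,-0.052,0],"twist":[0,0,3]},{"offset":[0.051,-0.072,0],"twist":[0,0,4]},{"offset":[0.065,-0.092,0],"twist":[0,0,5]},{"offset":[0.079,-0.112,0],"twist":[0,0,6]},{"offset":[0.093,-0.131,0],"twist":[0,0,7]},{"offset":[0.107,-0.15,0],"twist":[0,0,8]},{"offset":[0.121,-0.17,0],"twist":[0,0,9]},{"offset":[0.135,-0.19,0],"twist":[0,0,10]},{"offset":[0.147,-0.207,0],"twist":[0,0,10.5]},{"offset":[0.157,-0.221,0],"twist":[0,0,10.5]},{"offset":[0.163,-0.229,0],"twist":[0,0,10.5]},{"offset":[0.165,-0.231,0],"twist":[0,0,10.5]},{"offset":[0.165,-0.231,0],"twist":[0,0,10.5]},{"offset":[0.165,-0.231,0],"twist":[0,0,10.5]},{"offset":[0.165,-0.231,0],"twist":[0,0,10.5]}]'
python3 - <<'E'
from h import *
a=get_image("wrist"); b=get_image("scene"); save("s3",cv2.resize(b[100:300,130:397],(800,600),interpolation=3)); save("w3",cv2.resize(a,(768,576)))
for n in["scene","wrist"]:
    for r in cut_out("tilt_grip",n)[:1]: print(n,r["confidence"],np.round(r["rect"],1))
o=get_obs();print(o["tool_pos"],o["t"],R.from_rotvec(o["tool_rot"]).as_matrix().round(3))
E
```

```text
t: 7.28
tool_pos: [0.5654, -0.1131, 0.3173]
tool_rot: [3.138, 0.154, -0.0]
contact_force: [0.1, 0.3, -3.6]
opening: 0.014
grip_force: 48.8
scene 0.59 [219.2 206.1   9.8   4.2]
wrist 0.62 [294.5 186.6  46.8  18.1]
[ 0.56544602 -0.11281278  0.31730558] 7.475 [[ 0.995  0.098 -0.   ]
 [ 0.098 -0.995  0.   ]
 [-0.    -0.    -1.   ]]
```

View pics/s3.png

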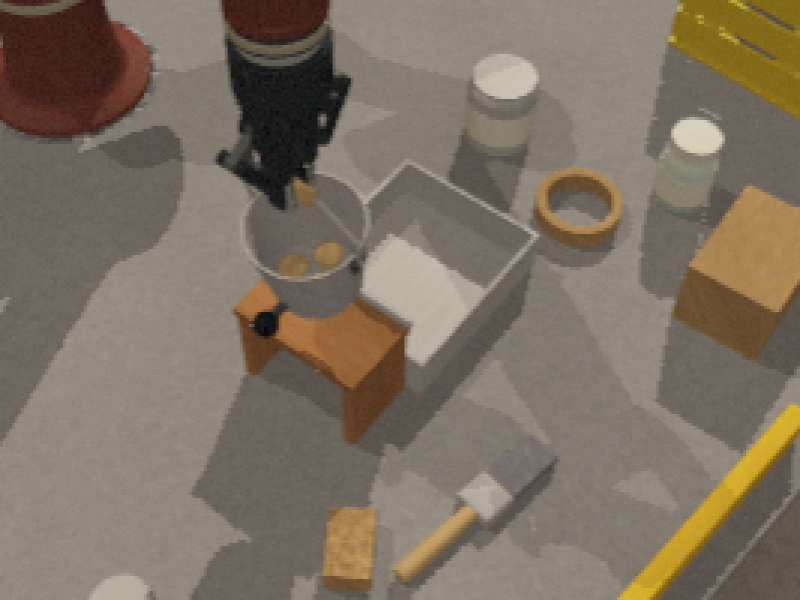

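```bash
python3 - <<'E'
from h import *
K,T=cal("wrist"); S=cal("scene"); s=lambda u,v:(130+u/3,100+v/3)
g=tri([ray(K,T,(309,187)),ray(*S,s(265,323))]); e=np.array([-.096,.995])
L=np.array([.563,-.093]); print(g, "ledge frame pail", e@(g[:2]-L)+.07, np.array([-.995,-.096])@(g[:2]-L))
print("ball at z", [atz(*S,s(265,323),z).round(4) for z in(.185,.195)])
print("rear edge",[atz(*S,s(*p),.115).round(4) for p in[(236,310),(350,383)]])
E
```

```text
[ 0.56962439 -0.16017575  0.18664244] ledge frame pail 0.002524187463691027 -0.0001423943900014381
ball at z [array([ 0.5681, -0.1597,  0.185 ]), array([ 0.5736, -0.1637,  0.195 ])]
rear edge [array([ 0.4978, -0.1406,  0.115 ]), array([ 0.6349, -0.1211,  0.115 ])]
```

```bash
python3 -m crank '[{"offset":[0,0.004,0.01],"twist":[0,0,0]},{"offset":[0,0.004,0.022],"twist":[0,0,0]},{"offset":[0,0.004,0.034],"twist":[0,0,0]},{"offset":[0,0.004,0.044],"twist":[0,0,0]},{"offset":[0,0.004,0.05],"twist":[0,0,0]},{"offset":[0,0.004,0.053],"twist":[0,0,0]},{"offset":[0,0.004,0.056],"twist":[0,0,0]},{"offset":[0,0.004,0.058],"twist":[0,0,0]},{"offset":[0,0.004,0.058],"twist":[0,0,0]}]'
```

```text
t: 8.6
tool_pos: [0.5666, -0.1163, 0.2612]
tool_rot: [-3.138, -0.155, -0.004]
contact_force: [0.1, 2.6, 3.4]
opening: 0.0139
grip_force: 49.6
```

```bash
python3 -m crank '[{"offset":[0,0,0.001],"twist":[0,0,0]},{"offset":[0,0,0.002],"twist":[0,0,0]},{"offset":[0,0,0.002],"twist":[0,0,0]}]'
```

```text
t: 8.98
tool_pos: [0.5669, -0.116, 0.26]
tool_rot: [-3.137, -0.155, -0.006]
contact_force: [-0.9, 4.3, 6.8]
opening: 0.0142
grip_force: 50.0
```

```bash
python3 - <<'E'
from h import *
K,T=cal("wrist"); a=get_image("wrist"); b=get_image("scene")
A=cv2.resize(a,(512,384)); B=cv2.resize(b[120:250,160:290],(384,384),interpolation=3)
save("c4",np.hstack([A[:, 100:500],B])); 
E
```

```text
(no output)
```

View pics/c4.png

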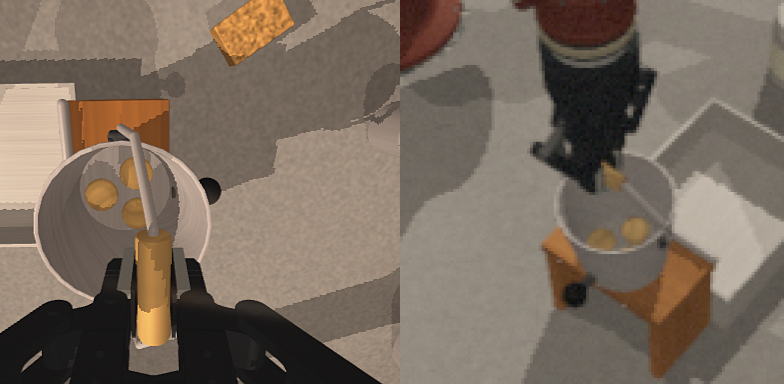

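```bash
python3 - <<'E'
from h import *
K,T=cal("wrist"); S=cal("scene"); p=(160+175/2.954,120+294/2.954)
e=np.array([-.096,.995]);f=np.array([-.995,-.096]);L=np.array([.563,-.093])
for g in [tri([ray(K,T,(308,190)),ray(*S,p)]),atz(*S,p,.135),atz(K,T,(308,190),.135)]: print(g.round(4),e@(g[:2]-L)+.07,f@(g[:2]-L))
for uv in[(165,100),(170,240),(169,98)]: g=atz(K,T,uv,.12); print(g,e@(g[:2]-L))
E
```

```text
[ 0.5694 -0.1624  0.1306] 0.0003336013590258813 0.00026917533735114975
[ 0.5713 -0.1642  0.135 ] -0.001600845959555744 -0.0014397235667303401
[ 0.5711 -0.1613  0.135 ] 0.0012222686842660452 -0.0014960040210710674
[ 0.63160795 -0.03611719  0.12      ] 0.05001203616672222
[ 0.50510433 -0.04254314  0.12      ] 0.055762561279006494
[ 0.63350598 -0.03935224  0.12      ] 0.04661094938516753
```

```bash
python3 -m crank '[{"offset":[0,0,-0.001],"twist":[0,0,0]},{"offset":[0,0,-0.001],"twist":[0,0,0]},{"offset":[0,0,-0.001],"twist":[0,0,0]},{"offset":[0,0,-0.001],"twist":[0,0,0]},{"offset":[0,0,-0.001],"twist":[0,0,0]},{"offset":[0,0,-0.03],"twist":[0,0,0]},{"offset":[0,0,-0.07],"twist":[0,0,0]},{"offset":[0,0,-0.11],"twist":[0,0,0]},{"offset":[0,0,-0.11],"twist":[0,0,0]}]' 1
python3 - <<'E'
from h import *
K,T=cal("wrist"); a=get_image("wrist"); b=get_image("scene")
save("c5",np.hstack([a[:,100:500],cv2.resize(b[120:250,160:290],(384,384),interpolation=3)]))
for n in["scene","wrist"]:
    for q in["tilt_grip","bail_handle"]:
        for r in cut_out(q,n)[:1]: print(n,q,r["confidence"],np.round(r["rect"],1))
o=get_obs();print(o["q"].round(3),o["tool_pos"],R.from_rotvec(o["tool_rot"]).as_matrix().round(3))
E
```

```text
t: 10.2
tool_pos: [0.5672, -0.1171, 0.3724]
tool_rot: [3.135, 0.154, 0.012]
contact_force: [-1.2, 1.0, -0.8]
opening: 0.0853
grip_force: 0.0
scene tilt_grip 0.43 [220.4 216.8   9.7  12. ]
scene bail_handle 0.57 [229.3 181.3  17.4  14.5]
wrist tilt_grip 0.85 [284.1 164.4  35.4  18.9]
wrist bail_handle 0.66 [240.2 182.3  38.9 143.1]
[-0.332 -0.103  1.546 -0.     1.701  1.14 ] [ 0.56538712 -0.11644098  0.36530704] [[ 0.995  0.098 -0.003]
 [ 0.098 -0.995  0.001]
 [-0.003 -0.001 -1.   ]]
```

View pics/c5.png

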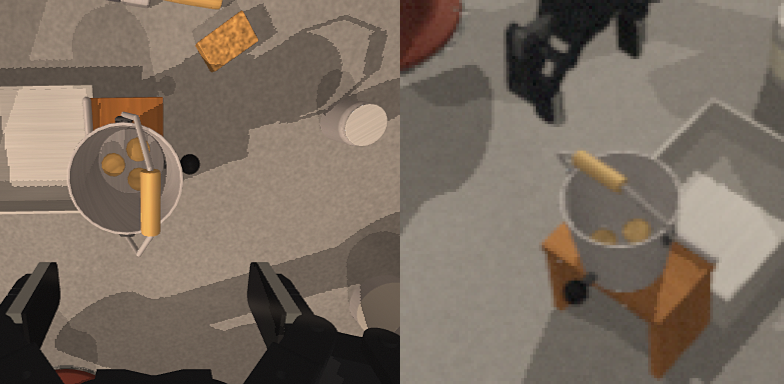

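```bash
python3 - <<'E'
from h import *
K,T=cal("wrist"); S=cal("scene"); p=(219.2,218.8)
L=np.array([.563,-.093]); e=np.array([-.096,.995,0]);f=np.array([-.995,-.096,0])
for g in [tri([ray(K,T,(290,164)),ray(*S,p)]),atz(*S,p,.135),atz(K,T,(290,164),.135)]: print(g.round(4),e[:2]@(g[:2]-L)+.07,f[:2]@(g[:2]-L))
# ear line for yaw
a=atz(K,T,(100+122,120),.201);b=atz(K,T,(100+137,238),.201);d=a-b;print("yaw",np.degrees(np.arctan2(d[1],d[0]))+90)
c=atz(K,T,(100+125,178),.21); print("rim",c)
g=np.array([.570,-.1625,.134])
s,co=np.sin(np.radians(40)),np.cos(np.radians(40)); k=np.array([0,0,1])
Rt=np.c_[co*e+s*k,-f,s*e-co*k]
o=get_obs();R0=R.from_rotvec(o["tool_rot"]).as_matrix()
print("twist",np.degrees(R.from_matrix(R0.T@Rt).as_rotvec()))
for st in(.10,.0): print(st,R0.T@(g+(.019-st)*Rt[:,2]-o["tool_pos"]))
E
```

```text
[ 0.5642 -0.159   0.1253] 0.004205134733555188 0.005163274017024314
[ 0.5695 -0.1626  0.135 ] 8.8403232804804e-05 0.00024277179676261568
[ 0.5661 -0.1578  0.135 ] 0.005208206250750275 0.003089441011794848
yaw 101.28770451226627
rim [ 0.56365319 -0.08926415  0.21      ]
twist [ 31.08030498  31.39419925 -85.9417771 ]
0.1 [0.00042336 0.09855254 0.16913052]
0.0 [0.00078546 0.03439675 0.24581668]
```

```bash
python3 -m crank '[{"offset":[0,0.02,0],"twist":[3.1,3.1,-8.6]},{"offset":[0,0.04,0],"twist":[6.2,6.3,-17.2]},{"offset":[0,0.06,0],"twist":[9.3,9.4,-25.8]},{"offset":[0,0.08,0],"twist":[12.4,12.6,-34.4]},{"offset":[0,0.099,0],"twist":[15.5,15.7,-43]},{"offset":[0,0.11,0],"twist":[18.6,18.8,-51.6]},{"offset":[0,0.12,0],"twist":[21.8,22,-60.2]},{"offset":[0,0.12,0.02],"twist":[24.9,25.1,-68.8]},{"offset":[0,0.12,0.04],"twist":[28,28.3,-77.4]},{"offset":[0,0.12,0.07],"twist":[31.1,31.4,-86]},{"offset":[0,0.115,0.11],"twist":[31.1,31.4,-86]},{"offset":[0,0.105,0.15],"twist":[31.1,31.4,-86]},{"offset":[0,0.099,0.169],"twist":[31.1,31.4,-86]},{"offset":[0,0.099,0.169],"twist":[31.1,31.4,-86]},{"offset":[0,0.099,0.169],"twist":[31.1,31.4,-86]}]'
python3 - <<'E'
from h import *
K,T=cal("wrist"); a=get_image("wrist"); b=get_image("scene")
save("c6",np.hstack([a[:,56:456],cv2.resize(b[120:250,160:290],(384,384),interpolation=3)]))
for n in["scene","wrist"]:
    for q in["tilt_grip"]:
        for r in cut_out(q,n)[:2]: print(n,q,r["confidence"],np.round(r["rect"],1))
o=get_obs();print(o["q"].round(3),o["tool_pos"],R.from_rotvec(o["tool_rot"]).as_matrix().round(3),proj(K,T,[.568,-.161,.134]))
E
```

```text
t: 12.38
tool_pos: [0.5764, -0.2158, 0.2002]
tool_rot: [-1.718, -1.897, -0.628]
contact_force: [0.0, -0.0, -0.1]
opening: 0.0855
grip_force: 0.0
wrist tilt_grip 0.79 [251.8 193.2  31.3  50.9]
wrist tilt_grip 0.75 [250.9 104.2  35.7  37.5]
[-0.691  0.32   1.474  0.491  1.845 -0.777] [ 0.57626621 -0.21584278  0.20002327] [[-0.078  0.995 -0.058]
 [ 0.764  0.097  0.638]
 [ 0.64   0.005 -0.768]] [248.02642371 204.32660497]
```

View pics/c6.png

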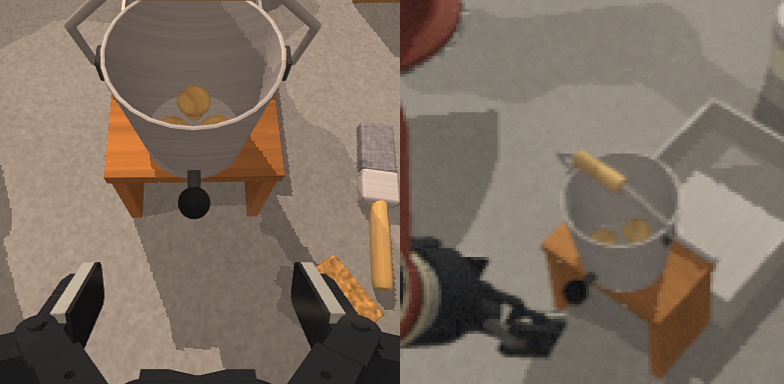

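```bash
python3 - <<'E'
from h import *
K,T=cal("wrist"); S=cal("scene"); p=(219.2,218.8)
o=get_obs();R0=R.from_rotvec(o["tool_rot"]).as_matrix()
g0=tri([ray(K,T,(250,202)),ray(*S,p)]); print(g0)
for g in (g0,atz(K,T,(250,202),.135)): print(g,R0.T@(g+.019*R0[:,2]-o["tool_pos"]))
E
```

```text
[ 0.56919709 -0.16104028  0.13488334]
[ 0.56919709 -0.16104028  0.13488334] [ 0.00072106 -0.00207317  0.10439132]
[ 0.56922582 -0.1595375   0.135     ] [ 0.00194192 -0.00189839  0.10525834]
```

```bash
python3 -m crank '[{"offset":[0.001,-0.002,0.03],"twist":[0,0,0]},{"offset":[0.001,-0.002,0.065],"twist":[0,0,0]},{"offset":[0.001,-0.002,0.09],"twist":[0,0,0]},{"offset":[0.001,-0.002,0.103],"twist":[0,0,0]},{"offset":[0.001,-0.002,0.103],"twist":[0,0,0]}]'; python3 -m crank '[{"offset":[0,0,0],"twist":[0,0,0]},{"offset":[0,0,0],"twist":[0,0,0]},{"offset":[0,0,0],"twist":[0,0,0]},{"offset":[0,0,0],"twist":[0,0,0]},{"offset":[0,0,0],"twist":[0,0,0]},{"offset":[0,0,0],"twist":[0,0,0]}]' 0 40
python3 - <<'E'
from h import *
o=get_obs();print(o["q"].round(3),o["tool_pos"],R.from_rotvec(o["tool_rot"]).as_matrix().round(4))
E=lambda th:None
# arc in tool axes: bar-centred circle, start pail 2.5mm fwd
r0=np.array([-118.,15.])/1000; z=np.array([.642,-.767]);x=np.array([.767,.642])
for th in list(range(0,131,10))+[135]:
    t=np.radians(th); v=np.array([r0[0]*np.cos(t)+r0[1]*np.sin(t),-r0[0]*np.sin(t)+r0[1]*np.cos(t)])-r0+[.002,0]
    print(th,(x@v).round(3),(z@v).round(3), v.round(3))
E
```

```text
t: 13.2
tool_pos: [0.5672, -0.1485, 0.1199]
tool_rot: [-1.716, -1.894, -0.627]
contact_force: [0.1, -0.8, -0.3]
opening: 0.0854
grip_force: 0.0
t: 13.95
tool_pos: [0.5676, -0.1493, 0.1205]
tool_rot: [-1.717, -1.895, -0.627]
contact_force: [0.4, -2.8, 2.7]
opening: 0.0214
grip_force: 39.0
[-0.622  0.313  1.626  0.509  1.687 -0.788] [ 0.56763438 -0.14925179  0.12048444] [[-0.0767  0.9953 -0.0592]
 [ 0.7635  0.0968  0.6385]
 [ 0.6413  0.0037 -0.7673]]
0 0.002 0.001 [0.002 0.   ]
10 0.018 -0.011 [0.006 0.02 ]
20 0.036 -0.021 [0.014 0.039]
30 0.056 -0.027 [0.025 0.057]
40 0.077 -0.03 [0.039 0.072]
50 0.097 -0.029 [0.056 0.085]
60 0.118 -0.025 [0.074 0.095]
70 0.137 -0.017 [0.094 0.101]
80 0.154 -0.006 [0.114 0.104]
90 0.17 0.008 [0.135 0.103]
100 0.182 0.024 [0.155 0.099]
110 0.192 0.042 [0.174 0.091]
120 0.198 0.062 [0.192 0.08 ]
130 0.201 0.083 [0.207 0.066]
135 0.201 0.093 [0.214 0.058]
```

```bash
python3 -m crank '[{"offset":[0.002,0,0],"twist":[0,0,0]},{"offset":[0.01,0,-0.005],"twist":[0,0,0]},{"offset":[0.018,0,-0.011],"twist":[0,0,0]},{"offset":[0.027,0,-0.016],"twist":[0,0,0]},{"offset":[0.036,0,-0.021],"twist":[0,0,0]},{"offset":[0.046,0,-0.024],"twist":[0,0,0]},{"offset":[0.056,0,-0.027],"twist":[0,0,0]},{"offset":[0.066,0,-0.029],"twist":[0,0,0]},{"offset":[0.077,0,-0.03],"twist":[0,0,0]},{"offset":[0.087,0,-0.03],"twist":[0,0,0]},{"offset":[0.097,0,-0.029],"twist":[0,0,0]},{"offset":[0.097,0,-0.029],"twist":[0,0,0]}]'
python3 - <<'E'
from h import *
a=get_image("wrist"); b=get_image("scene")
save("c7",np.hstack([a[:,56:456],cv2.resize(b[120:250,160:290],(384,384),interpolation=3)]))
E
```

```text
t: 15.45
tool_pos: [0.5618, -0.0924, 0.205]
tool_rot: [-1.716, -1.896, -0.628]
contact_force: [0.7, -1.7, 0.5]
opening: 0.0216
grip_force: 40.9
```

View pics/c7.png

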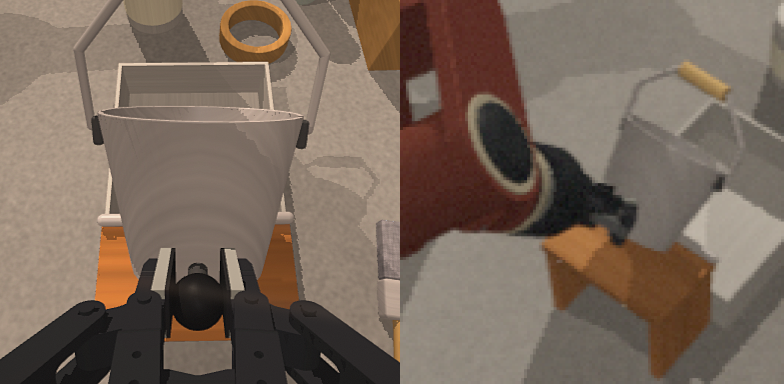

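```bash
python3 -m crank '[{"offset":[0.011,0,0.002],"twist":[0,0,0]},{"offset":[0.021,0,0.004],"twist":[0,0,0]},{"offset":[0.031,0,0.008],"twist":[0,0,0]},{"offset":[0.04,0,0.012],"twist":[0,0,0]},{"offset":[0.049,0,0.017],"twist":[0,0,0]},{"offset":[0.057,0,0.023],"twist":[0,0,0]},{"offset":[0.065,0,0.03],"twist":[0,0,0]},{"offset":[0.073,0,0.037],"twist":[0,0,0]},{"offset":[0.079,0,0.045],"twist":[0,0,0]},{"offset":[0.085,0,0.053],"twist":[0,0,0]},{"offset":[0.09,0,0.062],"twist":[0,0,0]},{"offset":[0.095,0,0.071],"twist":[0,0,0]},{"offset":[0.098,0,0.081],"twist":[0,0,0]},{"offset":[0.101,0,0.091],"twist":[0,0,0]},{"offset":[0.103,0,0.101],"twist":[0,0,0]},{"offset":[0.104,0,0.112],"twist":[0,0,0]},{"offset":[0.104,0,0.112],"twist":[0,0,0]},{"offset":[0.104,0,0.112],"twist":[0,0,0]},{"offset":[0.104,0,0.112],"twist":[0,0,0]},{"offset":[0.104,0,0.112],"twist":[0,0,0]}]'
cat > k.py <<'E'
from h import *
for n in["top","scene","wrist"]:
    K,T=cal(n); im=get_image(n)
    if n!="wrist": save(n+"_k%d"%int(get_obs()["t"]*10),im)
    for q in["knob0","pail","tilt_grip"]:
        for r in cut_out(q,n)[:5]:
            m=np.argwhere(r["region"]).mean(0)[::-1]; print(n,q,round(r["confidence"],2),np.round(r["rect"],1),atz(K,T,m,.015 if q=="knob0" else .135).round(3))
E
python3 k.py
```

```text
t: 18.05
tool_pos: [0.5472, 0.0574, 0.1856]
tool_rot: [-1.717, -1.894, -0.627]
contact_force: [-0.1, 0.2, -3.0]
opening: 0.0216
grip_force: 44.0
top knob0 0.45 [193.7 181.6  13.4  10.7] [0.603 0.153 0.015]
top knob0 0.45 [190.7 192.9  10.5   6.5] [0.572 0.157 0.015]
top pail 0.91 [231.7 196.2  54.9  49.3] [0.547 0.066 0.135]
top pail 0.64 [190.6 192.1   6.7   6. ] [0.557 0.143 0.135]
top tilt_grip 0.46 [231.  187.4   9.4   9. ] [0.562 0.042 0.135]
scene knob0 0.56 [291.6 179.8   9.    8.5] [0.566 0.155 0.015]
scene knob0 0.45 [172.4 305.8  25.9  24.6] [ 0.62  -0.396  0.015]
scene pail 0.59 [264.4 177.8  43.8  36.6] [0.562 0.027 0.135]
wrist knob0 0.9 [236.9 194.9  25.3  18.2] [0.52  0.159 0.015]
wrist knob0 0.75 [309.9 208.6  27.2  24.9] [0.6   0.156 0.015]
wrist knob0 0.7 [284.2 196.6  25.9  21.1] [0.57  0.162 0.015]
wrist pail 0.63 [255.6 289.6 181.3 171.5] [0.548 0.061 0.135]
wrist tilt_grip 0.68 [254.2 305.5  51.8  70.4] [0.549 0.044 0.135]
wrist tilt_grip 0.59 [388.2  37.3  76.5  74.6] [0.637 0.272 0.135]
wrist tilt_grip 0.54 [193.8  56.2  82.3 112.5] [0.483 0.234 0.135]
```

```bash
python3 -m crank '[{"offset":[-0.001,0,-0.011],"twist":[0,0,0]},{"offset":[-0.003,0,-0.021],"twist":[0,0,0]},{"offset":[-0.006,0,-0.031],"twist":[0,0,0]},{"offset":[-0.009,0,-0.041],"twist":[0,0,0]},{"offset":[-0.014,0,-0.05],"twist":[0,0,0]},{"offset":[-0.019,0,-0.059],"twist":[0,0,0]},{"offset":[-0.025,0,-0.067],"twist":[0,0,0]},{"offset":[-0.031,0,-0.075],"twist":[0,0,0]},{"offset":[-0.039,0,-0.082],"twist":[0,0,0]},{"offset":[-0.047,0,-0.089],"twist":[0,0,0]},{"offset":[-0.055,0,-0.095],"twist":[0,0,0]},{"offset":[-0.064,0,-0.1],"twist":[0,0,0]},{"offset":[-0.073,0,-0.104],"twist":[0,0,0]},{"offset":[-0.083,0,-0.108],"twist":[0,0,0]},{"offset":[-0.093,0,-0.11],"twist":[0,0,0]},{"offset":[-0.104,0,-0.112],"twist":[0,0,0]}]'
python3 -m crank '[{"offset":[-0.01,0,-0.001],"twist":[0,0,0]},{"offset":[-0.02,0,-0.001],"twist":[0,0,0]},{"offset":[-0.031,0,0],"twist":[0,0,0]},{"offset":[-0.041,0,0.002],"twist":[0,0,0]},{"offset":[-0.051,0,0.005],"twist":[0,0,0]},{"offset":[-0.061,0,0.008],"twist":[0,0,0]},{"offset":[-0.07,0,0.013],"twist":[0,0,0]},{"offset":[-0.079,0,0.018],"twist":[0,0,0]},{"offset":[-0.087,0,0.024],"twist":[0,0,0]},{"offset":[-0.095,0,0.028],"twist":[0,0,0]},{"offset":[-0.097,0,0.029],"twist":[0,0,0]},{"offset":[-0.097,0,0.029],"twist":[0,0,0]},{"offset":[-0.097,0,0.029],"twist":[0,0,0]}]'
python3 k.py | grep -v knob
```

```text
t: 20.65
tool_pos: [0.5622, -0.0939, 0.2056]
tool_rot: [-1.716, -1.895, -0.629]
contact_force: [-0.1, -0.2, 7.8]
opening: 0.0214
grip_force: 44.2
t: 22.28
tool_pos: [0.5672, -0.1484, 0.1201]
tool_rot: [-1.716, -1.895, -0.627]
contact_force: [-0.6, 1.5, -0.9]
opening: 0.0219
grip_force: 43.1
top pail 0.8 [286.6 184.8  64.5  52.7] [ 0.577 -0.094  0.135]
top tilt_grip 0.5 [313.9 183.4   4.9   6.9] [ 0.573 -0.167  0.135]
scene pail 0.97 [234.5 190.9  44.7  57.6] [ 0.535 -0.066  0.135]
scene tilt_grip 0.74 [257.7 200.4 100.4  97. ] [ 0.614 -0.012  0.135]
scene tilt_grip 0.48 [291.  181.5   5.6   8. ] [0.622 0.077 0.135]
scene tilt_grip 0.33 [172.6 305.8  29.6  22.6] [ 0.67  -0.409  0.135]
wrist pail 0.61 [261.  166.  412.6 328.3] [ 0.564 -0.067  0.135]
wrist tilt_grip 0.95 [256.1 282.5  52.6  94.8] [ 0.569 -0.162  0.135]
```

```bash
python3 -m crank '[{"offset":[0,0,0],"twist":[0,0,0]},{"offset":[0,0,0],"twist":[0,0,0]},{"offset":[0,0,0],"twist":[0,0,0]},{"offset":[0,0,0],"twist":[0,0,0]},{"offset":[0,0,0],"twist":[0,0,0]},{"offset":[0,0,-0.02],"twist":[0,0,0]},{"offset":[0,0,-0.05],"twist":[0,0,0]},{"offset":[0,0,-0.09],"twist":[0,0,0]},{"offset":[0,0,-0.103],"twist":[0,0,0]},{"offset":[0,0,-0.103],"twist":[0,0,0]},{"offset":[0,0,-0.103],"twist":[0,0,0]}]' 1
python3 k.py; python3 - <<'E'
from h import *
a=cv2.imread("pics/w1.png")
K,T=cal("wrist"); im=get_image("wrist")
# compare with the pre-tip view c6 left half
b=cv2.cvtColor(im[:,56:456],cv2.COLOR_RGB2BGR); c=cv2.imread("pics/c6.png")[:,:400]
sh,_=cv2.phaseCorrelate(*[np.float32(cv2.cvtColor(x[130:240,80:310],6)) for x in(c,b)]); print("shift px",sh,_)
print("mean diff pail region",np.abs(c.astype(int)-b)[0:220,80:310].mean(), "elsewhere",np.abs(c.astype(int)-b)[230:,:].mean())
E
```

```text
t: 24.25
tool_pos: [0.5729, -0.2137, 0.1976]
tool_rot: [-1.715, -1.892, -0.626]
contact_force: [0.1, 0.2, 0.3]
opening: 0.0855
grip_force: 0.0
top knob0 0.62 [194.6 179.5  10.   12. ] [0.603 0.152 0.015]
top knob0 0.44 [190.9 190.4   9.4   7.1] [0.572 0.159 0.015]
top knob0 0.4 [191.  209.7  14.2   5.8] [0.526 0.156 0.015]
top pail 0.22 [107.4 150.8  32.8  28.2] [0.662 0.358 0.135]
top tilt_grip 0.52 [313.1 184.1   7.4   9. ] [ 0.571 -0.17   0.135]
scene knob0 0.51 [295.2 188.2   6.7   6.4] [0.595 0.148 0.015]
scene knob0 0.46 [279.2 173.9   6.5   5.7] [0.519 0.152 0.015]
scene pail 0.58 [234.6 194.1  44.9  57.9] [ 0.535 -0.075  0.135]
scene tilt_grip 0.5 [219.5 218.7  13.    9.3] [ 0.567 -0.165  0.135]
wrist pail 0.96 [255.2 117.  212.8 227.1] [ 0.56  -0.054  0.135]
wrist tilt_grip 0.79 [254.9 205.4  34.7  52.6] [ 0.569 -0.163  0.135]
shift px (2.873675726919629, 0.6501305794679482) 0.23123662955231136
mean diff pail region 13.38752305665349 elsewhere 3.944128787878788
```

```bash
python3 - <<'E'
from h import *
im=get_image("wrist"); b=cv2.cvtColor(im[:,56:456],cv2.COLOR_RGB2BGR); c=cv2.imread("pics/c6.png")[:,:400]
for n,(y0,y1,x0,x1) in {"rim front":(95,140,130,260),"ear L":(40,85,85,120),"ear R":(40,85,265,300),"ball":(165,225,165,225),"ledge R":(130,220,240,300)}.items():
    r=cv2.matchTemplate(b[max(y0-15,0):y1+15,x0-15:x1+15],c[y0:y1,x0:x1],cv2.TM_CCOEFF_NORMED); _,v,_,l=cv2.minMaxLoc(r); print(n,round(v,2),l[0]-15,l[1]-15)
E
```

```text
rim front 0.87 7 12
ear L 0.86 4 8
ear R 0.87 8 10
ball 0.93 3 10
ledge R 0.94 3 1
```

```bash
python3 - <<'E'
from h import *
K,T=cal("wrist"); L=np.array([.563,-.093]); e=np.array([-.096,.995])
g=atz(K,T,(253,212),.135); print("ball",g,"pail x in ledge",e@(g[:2]-L)+.07)
c0=tri([ray(K,T,(253,212)),ray(*cal("scene"),(219.5,219))]); print(c0)
# rim front point: c6 (194,124) moved by (7,12)
g=atz(K,T,(56+194+7,124+12),.21); print("rim back edge",g,"-> pail x",e@(g[:2]-L)+.056)
E
```

```text
ball [ 0.56930066 -0.16593292  0.135     ] pail x in ledge -0.00317311537976539
[ 0.56935758 -0.16332368  0.13248183]
rim back edge [ 0.56959835 -0.14886823  0.21      ] -> pail x -0.00022233172274990776
```

```bash
python3 -c "
from station import *
print(finish_job())"
```

```text
the job is handed in; nothing more can be done
None
```

I handed the job in at about 25 s of the 72 s. In the camera measurements all three knobs lie in the tray, and the pail stands upright on the ledge within about 4 mm of its centre, released with the gripper clear. The tip angle was planned at about 130° and not measured, and no verdict was returned.

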